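# Lock the lapping spindle

## Task

Lock the hand-turned lens-lapping spindle ready for a lap change: push on the pegs of its slotted disc to turn the disc until the slot faces the lock bar, then push the bar's upturned tab so that the bar slides fully home in the slot. Do it all by pushing gently with the fingertips: grip and lift nothing, and leave the loose laps, lenses, jar, spanner and bottle where they stand.

Things in the scene. Friction and masses are not known exactly. Their poses are not given: they have to be found in the camera images.
- spindle_head: The fixed spindle head, dark cast iron: base plate 190 x 305 x 12 mm bolted to the bench, a bearing housing, and a pedestal that guides the lock bar. Origin: on the bench surface under the spindle axis. Its z is up; its -y points from the spindle to the lock bar, so the bar slides towards +y to lock. Base plate: x -95 to 95, y -205 to 100 mm. Pedestal with keeper plate: x -25 to 25, y -137 to -97, top 88 mm above the bench.
- axis (a point): Centre of the disc's top face, on the vertical spindle axis, 86 mm above the bench. The disc is a steel index disc 170 mm across, 12 mm thick (73 to 85 mm above the bench), with one slot in its rim (18 mm wide, 28 mm deep, mouth flared to 28 mm) and three upright pegs. An iron dome-topped lap 64 mm across is screwed to its middle, turns with it and stands up to 128 mm above the bench.
- slot (a point): Middle of the slot's mouth, on the rim of the disc (85 mm from the axis, 79 mm above the bench); it turns with the disc.
- peg_1 (a point): Top of the first upright peg (14 mm across, 29 mm tall, top 114 mm above the bench, on the disc 60 mm from the axis), 60 deg counter-clockwise (seen from above) from the slot; it turns with the disc.
- peg_2 (a point): Top of the second, like peg, 180 deg from the slot.
- peg_3 (a point): Top of the third, like peg, 60 deg clockwise from the slot.
- disc (a joint): Angle of the disc, rad, growing counter-clockwise seen from above, no end stops. 0 or any whole turn: the slot faces the lock bar exactly. It starts anywhere but within 0.6 rad of that. It turns stiffly (about 2 N at a peg) and stays where it is left; the bar's tapered nose draws it true if the slot is within about 0.1 rad of the bar.
- gate (a point): Fixed point on the spindle head where the middle of the slot's mouth (point slot) lies when the slot faces the bar: on the bar's line, 85 mm from the axis, 78 mm above the bench.
- bar (a joint): Travel of the lock bar, m: 0 drawn fully back (nose 8 mm clear of the rim), 0.034 fully home against its stop, nose 26 mm deep in the slot. It slides with about 3 N of friction and stays where it is left; it starts at 0 to 0.005. The bar is flat steel 14 x 8 mm (75 to 83 mm above the bench), its nose tapered to 6 mm.
- tab (a point): Top middle of the outer face of the bar's upturned tab, the face to push (28 mm wide, 6 mm thick; the bar's end bent up, from 75 to 121 mm above the bench; the face is normal to the bar's line and looks away from the spindle). It lies on the bar's line, 178 mm minus the bar's travel from the axis.
- lap_a: Loose iron lap, 60 mm across, 43 mm tall, standing beside the lock bar; origin under its centre.
- lap_b: Loose iron lap, 48 mm across, 43 mm tall, on the other side of the lock bar; origin under its centre.
- lens_a: Loose glass lens blank, 41 mm across, 10 mm thick; origin under its centre.
- lens_b: Another glass lens blank of the same size.
- paste_jar: Loose amber jar of polishing paste, 56 mm across, 62 mm tall, behind the spindle; origin under its centre.
- spanner: Loose flat steel spanner, 180 mm long, lying on the bench behind the spindle; its long axis is its x.
- water_bottle: Loose water bottle, 62 mm across, 200 mm tall, standing to the robot's right of the spindle head; origin under its centre.

How it is judged:
On the way:
1. the disc is turned until its slot faces the lock bar (within 12 mm at the rim), the bar not yet home (horizontal distance between slot and gate below 0.012 m and value of joint bar below 0.022 m).
At the end, for the whole second after the job is handed in: The lock bar is home in the slot (travel over 29 mm of 34), the slot in line with it (within 4 mm at the rim), the disc at rest, and every loose thing within 15 mm of where it stood (value of joint bar above 0.029 m and horizontal distance between slot and gate below 0.004 m and velocity of joint disc between -0.05 and 0.05 rad/s and distance of each of lap_a, lap_b, lens_a, lens_b, paste_jar, spanner, water_bottle from where it was at the start of the episode below 0.015 m); the robot touches nothing.
It fails at once if a loose bystander is lifted, pushed away (over 15 mm) or knocked over (distance of any of lap_a, lap_b, lens_a, lens_b, paste_jar, spanner, water_bottle from where it was at the start of the episode above 0.015 m or angle between any of lap_a, lap_b, lens_a, lens_b, paste_jar, water_bottle's own z axis and vertical above 0.5 rad).
It fails at once if the disc, its pegs or the bar are pinched between the fingers or shoved hard (the fingers press on the spindle head and its parts with over 40 N in all) (contact force between the fingers and spindle_head above 40 N).
It also fails if it takes over 61 s, if anything falls off the work surface, if the arm or the gripper's body presses on something with over 40 N, if the wrist force passes 120 N, or if a joint passes its speed limit or range.

## Robot

A 7-joint arm with a two-finger parallel gripper is mounted at the origin on the work surface. World frame = base frame: x ahead of the robot, y to its left, z up, the work surface at z = 0. Lengths are in m, angles in rad, forces in N, time in s.
With the tool pointing down it reaches from about 0.35 to 0.9 m from the base axis. Payload 19.9 kg.
Tool frame: the origin (TCP) lies at the very end of the fingers, on their centre line; the grasp point (between the pads) lies 19 mm behind it; z points along the fingers, y is the direction in which the jaws open and shut (so a half turn about z gives the same grasp; the last joint's range is limited). The gripper opens to 85 mm and grips with 20 to 120 N. Pads are 22 mm wide; open, the fingers measure 114 mm over their backs; the gripper's body (76 mm by 85 mm) begins 54 mm behind the grasp point. The pads swing forward as they close: fully open they stand 13 mm farther back than shut.
Start: joints at [-1.357, 0.417, -0.01, 1.614, 0.005, 1.111, -0.053], TCP at [0.158, 0.605, 0.231] pointing down, gripper open.
Joint ranges: [-2.81, 2.81], [-0.39, 2.02], [-1.27, 1.25], [0.06, 2.57], [-1.19, 4.33], [0.19, 2], [-2.82, 2.82]. Speed limits (rad/s): [1.89, 1.89, 2.39, 2.39, 3.01, 3.01, 3.01].

## Interface

Orientations are given as [roll, pitch, yaw] about the fixed x, y, z axes, in that order (R = Rz(yaw) Ry(pitch) Rx(roll)).
In Python, from workcell import sensors, get_image, camera_params, sign_off, search_frame, silhouettes, pinpoint gives the robot as it stands.
- The arm moves only by the tool arm_command, never from a script. Its argument "plan" is a list of rows, each an object with "linear": the shift along the tool's x, y, z in mm, a list of three; "dr": the turn, a rotation vector about the tool's x, y, z in rad, a list of three; "gripper": the opening, from 0 (shut) to 1 (fully open). In form: [{"linear": [tx, ty, tz], "dr": [ax, ay, az], "gripper": gripper}, ...]. A call has 1 to 20 rows; each row shifts and turns the pose as measured when the row begins, along the tool's axes as they then stand; what a row does not reach is not made up. A row lasts 1/8 s, in which the tool goes at most 62.5 mm and 10.7 degrees, less where a joint would pass 70% of its speed; a pose out of reach is approached as far as the arm can. A call with a gripper value outside its range is refused whole. The fingers move at their own pace and stop on an object; "grip_force" is the grip in N (left out, the last holds). Time passes only in rows, so rows that do not move let the fingers close. It gives the time, the measured TCP pose, the force and the opening at its end, in the units of the state.
- sensors.sense(): the state, without advancing time (a new reading comes with each control period).
- get_image(name): name is "side" or "top" or "wrist"; returns the picture (420x560x3 uint8, red, green, blue); there is no depth.
- camera_params(name): a dict with "intrinsics" (3x3 intrinsics, pixels), "k1" (the pictures are not rectified: a ray, as slopes to the right and down, at radius r is drawn at 1 + k1 r^2 times it, then the intrinsics apply), "rvec" (rotation vector, rad) and "tvec" (3), from world to camera coordinates, as OpenCV has them. Camera axes: x right, y down, z forward; pixel columns grow to the right and rows downward; lengths in m; the calibration is good to about 2 mm. A picture is of the moment at which its call begins: read the wrist's pose just before it. camera_params takes no time and is no camera call; for the wrist camera it gives the pose at the moment of the call.
- sign_off(): hands the job in, once; it reports no verdict.
Trained networks look in the newest picture that a camera, given by its name, has taken for a name from the list of things; names that differ only in an ending like _2 or _b are one class to them, and where a whole thing is asked for, a point or a joint stands for the part that bears it (a point fixed in the world has none). Each returns a list of dicts, best first, with "p" (0 to 1); they miss things now and then, are a little off and sometimes report something else, mostly with a low value. They report only what shows in the picture. A call takes as long as a camera call.
- search_frame(query, camera): "point" ([x, y, z] in m, in the coordinates of the camera as it stood for that picture, good to about 4 mm: the middle of the surface that is visible of it).
- silhouettes(query, camera): "mask" (420x560 bool, what is visible of it).
- pinpoint(query, camera): "point" ([x, y, z] in m, in the coordinates of the camera as it stood for that picture, good to about 4 mm: a listed point, or the origin of a listed thing).
The state is a dict: "time": time; "q": joint angles; "qd": joint speeds; "joint_torque": joint torques, N m; "ee_pos": TCP position; "tool_rot": TCP orientation; "force": force on the tool from outside, world axes, zero at the start; "torque": the same for the moment, N m; "finger_gap": finger opening in m.
Only numpy, scipy, OpenCV 4.12 (cv2) and the standard library are available. Lean on these libraries where they do the work, as an engineer would, in place of code of your own. Each camera call takes 0.05 s, during which the arm holds its last target.

## Working session

There is one attempt and no reset: what is moved stays moved. The work goes in short steps, Python scripts to look and compute and a tool call to move; the robot and the scene stay as the last step left them, time stands still between calls to the robot, and variables do not carry over. Pictures are saved under pics/ and viewed, and the job is handed in when it is done.

Besides the shell and the picture viewer there is one more tool, called after "Emit:" by a JSON object that holds its "op" and its "data", one argument or row to a line. arm_command: Moves the arm, as the interface text tells. Its arguments: {"type":"object","properties":{"plan":{"type":"array","items":{"type":"object","properties":{"linear":{"type":"array","items":{"type":"number"}},"dr":{"type":"array","items":{"type":"number"}},"gripper":{"type":"number"}}}},"grip_force":{"type":"number"}},"required":["plan"]}

```bash
mkdir -p pics; ls
cat > h.py <<'E'
import numpy as np, cv2
from workcell import sensors, get_image, camera_params, sign_off, search_frame, silhouettes, pinpoint
def save(name,f):
    im=get_image(name); cv2.imwrite('pics/'+f,im[:,:,::-1]); return im
def towld(p,cam,cp=None):
    cp=cp or camera_params(cam); R=cv2.Rodrigues(np.array(cp['rvec'],float))[0]
    return R.T@(np.array(p)-np.array(cp['tvec']).ravel())
def st():
    s=sensors.sense(); print({k:np.round(s[k],3) for k in ('time','q','ee_pos','tool_rot','force','finger_gap')}); return s
E
python3 - <<'E'
from h import *
st()
for c in ('side','top','wrist'):
    save(c,c+'0.png')
    if c=='wrist': continue
    for q in ('axis','slot','peg_1','tab','gate','spindle_head','lap_a','lens_a','paste_jar','spanner','water_bottle'):
        r=pinpoint(q,c)
        print(c,q,[(round(x['p'],2),np.round(towld(x['point'],c),3).tolist()) for x in r[:5]])
st()
E
```

```text
pics
{'time': np.float64(0.0), 'q': array([-1.357,  0.418, -0.01 ,  1.614,  0.005,  1.111, -0.053]), 'ee_pos': array([0.158, 0.604, 0.231]), 'tool_rot': array([-3.14 ,  0.   ,  2.886]), 'force': array([-0.599,  0.569, -0.214]), 'finger_gap': np.float64(0.085)}
side axis [(0.73, [0.517, 0.029, 0.088]), (0.28, [0.508, 0.084, 0.112])]
side slot [(0.76, [0.586, 0.082, 0.082]), (0.47, [0.589, -0.132, 0.119])]
side peg_1 [(0.85, [0.504, 0.083, 0.117]), (0.84, [0.575, 0.012, 0.113]), (0.7, [0.478, -0.011, 0.114])]
side tab [(0.84, [0.588, -0.135, 0.122]), (0.15, [0.554, -0.047, 0.077])]
side gate [(0.97, [0.555, -0.045, 0.078])]
side spindle_head [(0.75, [0.519, 0.028, -0.001])]
side lap_a [(0.82, [0.417, -0.105, -0.004]), (0.63, [0.688, 0.0, -0.002])]
side lens_a [(0.55, [0.652, 0.066, -0.004])]
side paste_jar [(0.82, [0.578, 0.226, -0.001])]
side spanner [(0.95, [0.436, 0.154, 0.001])]
side water_bottle [(0.88, [0.468, -0.398, 0.002])]
top axis [(0.65, [0.517, 0.03, 0.085]), (0.38, [0.684, -0.004, -0.0])]
top slot [(0.95, [0.583, 0.087, 0.078])]
top peg_1 [(0.87, [0.476, -0.014, 0.113]), 
[... 220 characters left out ...]

top lap_a [(0.97, [0.686, 0.001, -0.002]), (0.71, [0.573, 0.225, 0.001]), (0.7, [0.421, -0.099, -0.002]), (0.28, [0.389, -0.007, 0.005])]
top lens_a [(0.66, [0.65, 0.065, 0.004]), (0.6, [0.39, -0.005, -0.002])]
top paste_jar [(0.61, [0.576, 0.226, 0.003]), (0.4, [0.555, -0.046, 0.077])]
top spanner [(0.92, [0.441, 0.152, 0.002]), (0.31, [0.574, 0.01, 0.115])]
top water_bottle [(0.72, [0.468, -0.399, 0.003]), (0.63, [0.648, 0.068, 0.002])]
{'time': np.float64(1.25), 'q': array([-1.356,  0.417, -0.01 ,  1.614,  0.005,  1.111, -0.053]), 'ee_pos': array([0.158, 0.605, 0.231]), 'tool_rot': array([-3.141,  0.   ,  2.886]), 'force': array([-0.067, -0.469, -0.196]), 'finger_gap': np.float64(0.085)}
```

View pics/top0.png

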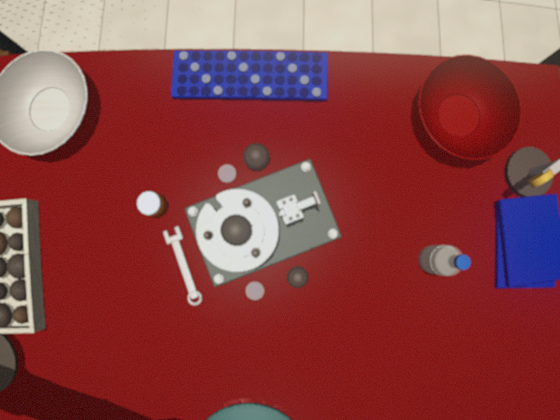

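View pics/side0.png

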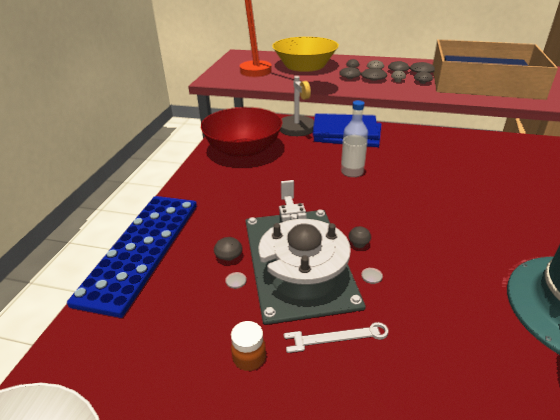

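The top picture shows the disc at about (236,230), its slot near (213,193) and the bar tab near (317,200). The detections agree with this. Next I fit the geometry.

```bash
cat >> h.py <<'E'
from scipy.optimize import least_squares
def fit(obs):
    # obs: list (kind, [x,y]); params cx,cy,alpha(bar dir),phi(slot dir)
    def f(p):
        r=[]; u=lambda a:np.array([np.cos(a),np.sin(a)])
        for k,x in obs:
            c=p[:2]
            m={'axis':c,'slot':c+.085*u(p[3]),'p1':c+.06*u(p[3]+np.pi/3),'p2':c+.06*u(p[3]+np.pi),'p3':c+.06*u(p[3]-np.pi/3),'gate':c+.085*u(p[2]),'tab':c+(.178-p[4])*u(p[2])}[k]
            r+=list((np.array(x)-m)/.003)
        return np.array(r+[(p[4]-.0025)/.002])
    s=least_squares(f,[.517,.029,-1.13,.76,.0025],loss='soft_l1'); return s.x,f(s.x)*.003
E
python3 - <<'E'
from h import *
o=[('axis',(.517,.029)),('axis',(.517,.030)),('axis',(.519,.028)),('axis',(.522,.03)),('slot',(.586,.082)),('slot',(.583,.087)),
('p1',(.504,.083)),('p3',(.575,.012)),('p2',(.478,-.011)),('p2',(.476,-.014)),('p1',(.505,.092)),('p3',(.574,.013)),
('tab',(.588,-.135)),('tab',(.594,-.135)),('gate',(.555,-.045)),('gate',(.556,-.044))]
x,r=fit(o);print(np.round(x,4),np.degrees(x[2:4]));print(np.round(r*1e3,1))
c=x[:2]
th=x[3]+np.pi/3+np.radians(30)
print('start',c+.06*np.array([np.cos(th),np.sin(th)]),th)
E
```

```text
[ 5.1940e-01  2.9100e-02 -1.1498e+00  7.4760e-01  7.0000e-04] [-65.87994129  42.8369345 ]
[-2.4 -0.1 -2.4  0.9 -0.4 -1.1  2.6  0.9  4.3 -4.9  1.3  0.1 -2.  -4.6
 -1.7  0.6  2.6  0.7  0.6 -2.3 -1.   4.4 -2.7  1.6 -3.8 -2.3  2.2 -2.3
  0.9  3.5  1.9  4.5 -2.8]
start [0.47855717 0.0731118 ] 2.3184418752212466
```

Emit:
{"op": "arm_command", "data": {
  "plan": [
    {"linear":[-15,-15,0],"dr":[0,0,0],"gripper":0},
    {"linear":[-30,-30,0],"dr":[0,0,0],"gripper":0},
    {"linear":[-32,-31,0],"dr":[0,0,0],"gripper":0},
    {"linear":[-32,-31,0],"dr":[0,0,0],"gripper":0},
    {"linear":[-32,-31,0],"dr":[0,0,0],"gripper":0},
    {"linear":[-32,-31,0],"dr":[0,0,0],"gripper":0},
    {"linear":[-32,-31,0],"dr":[0,0,0],"gripper":0},
    {"linear":[-32,-31,0],"dr":[0,0,0],"gripper":0},
    {"linear":[-32,-31,0],"dr":[0,0,0],"gripper":0},
    {"linear":[-32,-31,0],"dr":[0,0,0],"gripper":0},
    {"linear":[-32,-31,0],"dr":[0,0,0],"gripper":0},
    {"linear":[-32,-31,0],"dr":[0,0,0],"gripper":0},
    {"linear":[-32,-31,0],"dr":[0,0,0],"gripper":0},
    {"linear":[-32,-31,0],"dr":[0,0,0],"gripper":0},
    {"linear":[0,0,0],"dr":[0,0,0.14],"gripper":0},
    {"linear":[0,0,0],"dr":[0,0,0.14],"gripper":0},
    {"linear":[0,0,0],"dr":[0,0,0.14],"gripper":0},
    {"linear":[0,0,0],"dr":[0,0,0.14],"gripper":0}
  ]
}}

```text
time: 3.5
ee_pos: [0.4776, 0.0754, 0.2325]
tool_rot: [3.135, -0.0, 2.31]
force: [-0.6, 0.0, -0.2]
finger_gap: -0.0
```

Run:
```python
from h import *
st()
save('wrist','w1.png')
for q in ('axis','slot','peg_1','tab','gate'):
    r=pinpoint(q,'wrist')
    print(q,[(round(x['p'],2),np.round(towld(x['point'],'wrist'),3).tolist()) for x in r[:5]])
```

```text
{'time': np.float64(3.5), 'q': array([-0.643,  0.168,  0.474,  1.971, -0.094,  1.018,  0.613]), 'ee_pos': array([0.478, 0.075, 0.233]), 'tool_rot': array([ 3.135, -0.   ,  2.31 ]), 'force': array([-0.553,  0.004, -0.212]), 'finger_gap': np.float64(-0.0)}
axis []
slot [(0.67, [0.582, 0.086, 0.079])]
peg_1 [(0.84, [0.505, 0.088, 0.113]), (0.79, [0.478, -0.007, 0.12])]
tab []
gate []
```

View pics/w1.png

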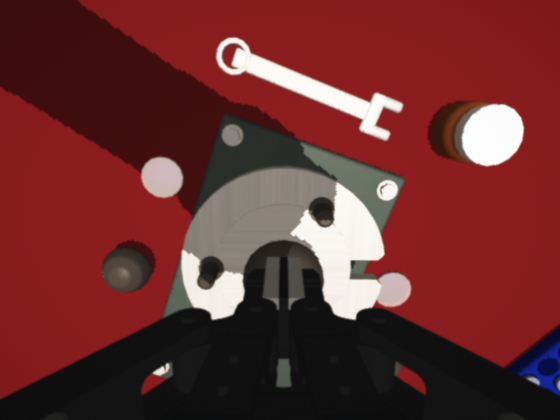

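The wrist view shows peg 1 at (322,210) and the slot at (367,270), which agrees with the fit. I'll descend behind peg 1.

Emit:
{"op": "arm_command", "data": {
  "plan": [
    {"linear":[0,-4,15],"dr":[0,0,0],"gripper":0},
    {"linear":[0,0,25],"dr":[0,0,0],"gripper":0},
    {"linear":[0,0,25],"dr":[0,0,0],"gripper":0},
    {"linear":[0,0,25],"dr":[0,0,0],"gripper":0},
    {"linear":[0,0,20],"dr":[0,0,0],"gripper":0},
    {"linear":[0,0,15],"dr":[0,0,0],"gripper":0},
    {"linear":[0,0,10],"dr":[0,0,0],"gripper":0},
    {"linear":[0,0,0],"dr":[0,0,0],"gripper":0}
  ]
}}

```text
time: 4.8
ee_pos: [0.4724, 0.0714, 0.0884]
tool_rot: [3.138, -0.001, 2.324]
force: [0.4, 0.0, 0.7]
finger_gap: 0.0001
```

Emit:
{"op": "arm_command", "data": {
  "plan": [
    {"linear":[-2,2,-6],"dr":[0,0,0],"gripper":0},
    {"linear":[0,4,0],"dr":[0,0,0.05],"gripper":0},
    {"linear":[0,4,0],"dr":[0,0,0.05],"gripper":0},
    {"linear":[-0.2,4,0],"dr":[0,0,0.07],"gripper":0},
    {"linear":[-0.2,4,0],"dr":[0,0,0.07],"gripper":0}
  ]
}}

```text
time: 5.42
ee_pos: [0.491, 0.0815, 0.0994]
tool_rot: [3.132, -0.001, 2.078]
force: [-1.7, -2.1, -1.1]
finger_gap: 0.0
```

```bash
cat >> h.py <<'E'
def rel(c=(.5194,.0291)):
    s=sensors.sense(); d=s['ee_pos'][:2]-np.array(c); print('t',s['time'],'R',round(np.hypot(*d),4),'theta',round(np.degrees(np.arctan2(d[1],d[0])),1),'yaw',round(np.degrees(s['tool_rot'][2]),1),'z',round(s['ee_pos'][2],4),'F',np.round(s['force'],1),'q',np.round(s['q'],2))
E
python3 -c "
from h import *
rel()"
```

```text
t 5.425 R 0.0597 theta 118.5 yaw 119.0 z 0.0994 F [-1.7 -2.1 -1.1] q [-0.62  0.4   0.48  2.06 -0.28  0.73  0.54]
```

Emit:
{"op": "arm_command", "data": {
  "plan": [
    {"linear":[-0.3,5,2],"dr":[0,0,0.085],"gripper":0},
    {"linear":[-0.3,5,2],"dr":[0,0,0.085],"gripper":0},
    {"linear":[-0.3,5,0],"dr":[0,0,0.085],"gripper":0},
    {"linear":[-0.3,5,0],"dr":[0,0,0.085],"gripper":0},
    {"linear":[-0.3,5,0],"dr":[0,0,0.085],"gripper":0},
    {"linear":[-0.3,5,0],"dr":[0,0,0.085],"gripper":0}
  ]
}}

```text
time: 6.18
ee_pos: [0.5218, 0.0896, 0.1013]
tool_rot: [3.132, -0.01, 1.552]
force: [-2.4, -0.8, -0.5]
finger_gap: 0.0003
```

Run:
```python
from h import *
rel()
for c in ('top','side'):
    save(c,c+'2.png')
    for q in ('slot','peg_1'):
        r=pinpoint(q,c)
        print(q,[(round(x['p'],2),np.round(towld(x['point'],c),3).tolist()) for x in r[:4]])
```

```text
t 6.175 R 0.0605 theta 87.7 yaw 88.9 z 0.1013 F [-2.4 -0.8 -0.5] q [-0.7   0.47  0.59  1.98 -0.38  0.78  0.09]
slot [(0.96, [0.602, 0.046, 0.079])]
peg_1 [(0.77, [0.461, 0.015, 0.116]), (0.58, [0.54, 0.087, 0.12])]
slot [(0.94, [0.605, 0.041, 0.08])]
peg_1 [(0.68, [0.463, 0.021, 0.117]), (0.59, [0.541, 0.082, 0.112])]
```

View pics/side2.png

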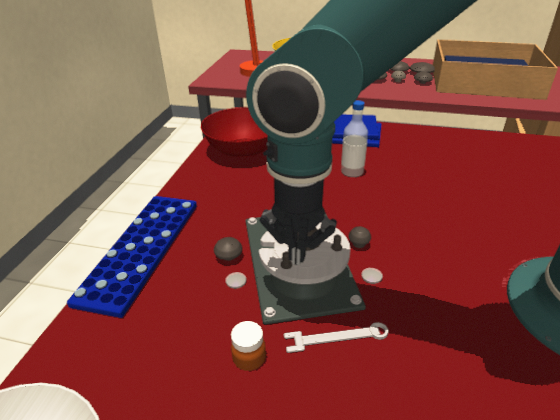

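Emit:
{"op": "arm_command", "data": {
  "plan": [
    {"linear":[-0.3,5,3],"dr":[0,0,0.085],"gripper":0},
    {"linear":[-0.3,5,3],"dr":[0,0,0.085],"gripper":0},
    {"linear":[-0.3,5,1],"dr":[0,0,0.085],"gripper":0},
    {"linear":[-0.3,5,0.5],"dr":[0,0,0.085],"gripper":0},
    {"linear":[-0.3,5,0.5],"dr":[0,0,0.085],"gripper":0},
    {"linear":[-0.3,5,0.5],"dr":[0,0,0.085],"gripper":0}
  ]
}}

```text
time: 7.22
ee_pos: [0.5494, 0.0821, 0.0935]
tool_rot: [3.141, -0.015, 1.04]
force: [-2.4, 1.7, 2.2]
finger_gap: 0.0001
```

```bash
python3 -c "
from h import *
rel()"
```

```text
t 7.225 R 0.0609 theta 60.5 yaw 59.6 z 0.0935 F [-2.4  1.7  2.2] q [-0.74  0.56  0.7   1.93 -0.5   0.82 -0.3 ]
```

Emit:
{"op": "arm_command", "data": {
  "plan": [
    {"linear":[-0.4,5,0],"dr":[0,0,0.085],"gripper":0},
    {"linear":[-0.4,5,0],"dr":[0,0,0.085],"gripper":0},
    {"linear":[-0.4,5,0],"dr":[0,0,0.085],"gripper":0},
    {"linear":[-0.4,5,0],"dr":[0,0,0.085],"gripper":0},
    {"linear":[-0.4,5,0],"dr":[0,0,0.085],"gripper":0},
    {"linear":[-0.4,5,0],"dr":[0,0,0.085],"gripper":0},
    {"linear":[-0.4,4,0],"dr":[0,0,0.07],"gripper":0},
    {"linear":[0,0,0],"dr":[0,0,0],"gripper":0}
  ]
}}

```text
time: 8.22
ee_pos: [0.5712, 0.0596, 0.0941]
tool_rot: [-3.128, -0.015, 0.453]
force: [0.0, -0.3, 0.6]
finger_gap: -0.0001
```

Run:
```python
from h import *
rel()
for c in ('top','side'):
    save(c,c+'3.png')
    for q in ('slot','peg_1','gate','axis','tab'):
        r=pinpoint(q,c)
        print(q,[(round(x['p'],2),np.round(towld(x['point'],c),3).tolist()) for x in r[:4]])
```

```text
t 8.225 R 0.0601 theta 30.5 yaw 26.0 z 0.0941 F [ 0.  -0.3  0.6] q [-0.76  0.64  0.83  1.88 -0.63  0.89 -0.74]
slot [(0.79, [0.576, -0.034, 0.077])]
peg_1 [(0.79, [0.481, 0.071, 0.112]), (0.68, [0.578, 0.043, 0.117]), (0.64, [0.497, -0.025, 0.112])]
gate [(0.66, [0.47, -0.399, 0.003]), (0.63, [0.558, -0.046, 0.078])]
axis [(0.79, [0.521, 0.03, 0.086])]
tab [(0.74, [0.593, -0.134, 0.124]), (0.42, [0.577, 0.043, 0.117])]
slot [(0.64, [0.574, -0.037, 0.081])]
peg_1 [(0.86, [0.499, -0.028, 0.113]), (0.74, [0.484, 0.075, 0.115]), (0.73, [0.578, 0.039, 0.116])]
gate [(0.72, [0.553, -0.049, 0.078]), (0.48, [0.579, 0.038, 0.113])]
axis [(0.57, [0.521, 0.03, 0.086])]
tab []
```

View pics/top3.png

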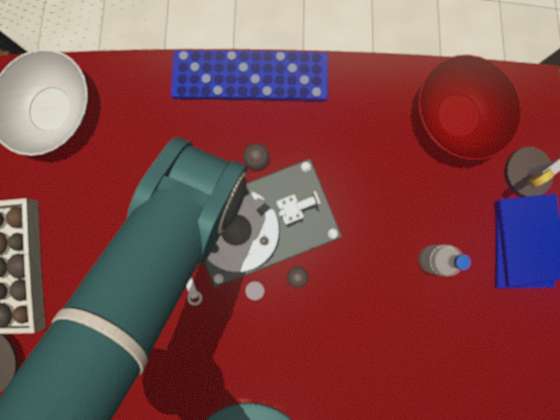

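Run:
```python
from h import *
o=[('axis',(.517,.029)),('axis',(.517,.030)),('axis',(.521,.030)),('axis',(.521,.03)),('axis',(.519,.028)),('axis',(.522,.03)),('slot',(.576,-.034)),('slot',(.574,-.037)),
('p1',(.578,.043)),('p1',(.578,.039)),('p2',(.481,.071)),('p2',(.484,.075)),('p3',(.497,-.025)),('p3',(.499,-.028)),
('tab',(.588,-.135)),('tab',(.594,-.135)),('tab',(.593,-.134)),('gate',(.555,-.045)),('gate',(.556,-.044)),('gate',(.558,-.046)),('gate',(.553,-.049))]
x,r=fit(o);print(np.round(x,4),np.degrees(x[2:4]));print(np.round(r*1e3,1))
```

```text
[ 5.1980e-01  2.9500e-02 -1.1504e+00 -8.7010e-01 -1.0000e-04] [-65.91252535 -49.85553742]
[-2.8 -0.5 -2.8  0.5  1.2  0.5  1.2  0.5 -0.8 -1.5  2.2  0.5  1.4  1.5
 -0.6 -1.5 -0.9  2.9 -0.9 -1.1 -0.1 -4.4  2.9 -0.4 -2.4  1.9 -0.4 -1.1
 -4.5 -1.9  1.5 -1.9  0.5 -0.9  0.5  3.1  1.5  4.1  3.5  2.1 -1.5 -0.9
 -3.9]
```

Emit:
{"op": "arm_command", "data": {
  "plan": [
    {"linear":[-0.4,4,0],"dr":[0,0,0.06],"gripper":0},
    {"linear":[-0.4,4,0],"dr":[0,0,0.06],"gripper":0},
    {"linear":[-0.4,4,0],"dr":[0,0,0.06],"gripper":0},
    {"linear":[-0.4,3,0],"dr":[0,0,0.05],"gripper":0},
    {"linear":[0,0,0],"dr":[0,0,0],"gripper":0}
  ]
}}

```text
time: 9.45
ee_pos: [0.5757, 0.0468, 0.0939]
tool_rot: [-3.123, -0.012, 0.218]
force: [-0.6, -0.8, -0.3]
finger_gap: -0.0001
```

Run:
```python
from h import *
rel()
o=[('axis',(.5198,.0295))]*8+[('tab',(.588,-.135)),('tab',(.594,-.135)),('tab',(.593,-.134)),('gate',(.555,-.045)),('gate',(.556,-.044)),('gate',(.558,-.046)),('gate',(.553,-.049))]
a0=np.radians(-64)
for i in range(2):
  for c in ('top','side'):
    if i==0: save(c,c+'4.png')
    else: get_image(c)
    for q in ('slot','peg_1'):
        r=pinpoint(q,c)
        print(q,[(round(x['p'],2),np.round(towld(x['point'],c),3).tolist()) for x in r[:4]])
        for x in r:
            w=towld(x['point'],c)[:2]
            for k,a,R in (('slot',0,.085),('p1',60,.06),('p2',180,.06),('p3',-60,.06)):
                if (k=='slot')!=(q=='slot'): continue
                e=np.array([.5198,.0295])+R*np.array([np.cos(a0+np.radians(a)),np.sin(a0+np.radians(a))])
                if np.hypot(*(w-e))<.025: o.append((k,w)); d=w-np.array([.5198,.0295]); print(k,'ang',round((np.degrees(np.arctan2(d[1],d[0]))-a+180)%360-180,1))
x,r=fit(o);print(np.round(x,4),np.degrees(x[2:4]))
```

```text
t 9.45 R 0.059 theta 17.4 yaw 12.5 z 0.0939 F [-0.6 -0.8 -0.3] q [-0.77  0.67  0.88  1.87 -0.68  0.91 -0.91]
slot [(0.89, [0.557, -0.043, 0.08])]
slot ang -63.2
peg_1 [(0.95, [0.485, -0.018, 0.113]), (0.68, [0.579, 0.029, 0.117])]
p3 ang -66.6
p1 ang -60.4
slot [(0.85, [0.561, -0.048, 0.08])]
slot ang -61.9
peg_1 [(0.8, [0.493, 0.08, 0.112]), (0.65, [0.484, -0.021, 0.112]), (0.59, [0.579, 0.025, 0.113])]
p2 ang -62.6
p3 ang -65.8
p1 ang -64.6
slot [(0.7, [0.559, -0.043, 0.077])]
slot ang -61.7
peg_1 [(0.86, [0.492, 0.08, 0.115]), (0.86, [0.487, -0.019, 0.114]), (0.67, [0.561, -0.041, 0.08]), (0.65, [0.577, 0.029, 0.118])]
p2 ang -61.2
p3 ang -64.6
p1 ang -60.4
slot [(0.58, [0.56, -0.046, 0.08]), (0.29, [0.464, -0.4, 0.001])]
slot ang -61.9
peg_1 [(0.85, [0.484, -0.02, 0.114]), (0.8, [0.497, 0.083, 0.115])]
p3 ang -65.7
p2 ang -66.8
[ 5.1970e-01  2.9900e-02 -1.1509e+00 -1.1025e+00 -4.0000e-04] [-65.93963562 -63.16975437]
```

View pics/top4.png

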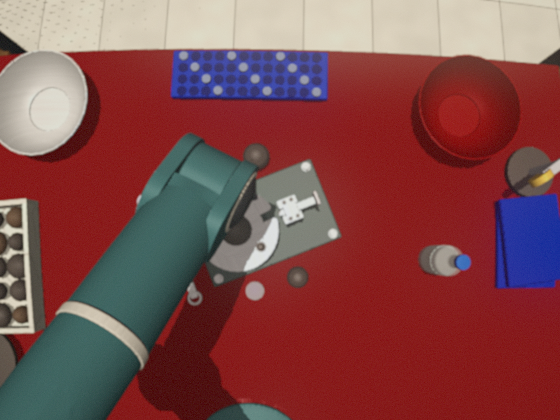

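Emit:
{"op": "arm_command", "data": {
  "plan": [
    {"linear":[0,1.5,0],"dr":[0,0,0.02],"gripper":0},
    {"linear":[0,1.5,0],"dr":[0,0,0.02],"gripper":0},
    {"linear":[0,0.8,0],"dr":[0,0,0],"gripper":0},
    {"linear":[0,0,0],"dr":[0,0,0],"gripper":0}
  ]
}}

```text
time: 10.55
ee_pos: [0.5764, 0.0435, 0.0939]
tool_rot: [-3.121, -0.011, 0.176]
force: [-0.7, 1.8, 0.8]
finger_gap: 0.0001
```

```bash
cat > look.py <<'E'
from h import *
rel()
o=[('axis',(.5198,.0295))]*8+[('tab',(.588,-.135)),('tab',(.594,-.135)),('tab',(.593,-.134)),('gate',(.555,-.045)),('gate',(.556,-.044)),('gate',(.558,-.046)),('gate',(.553,-.049))]
a0=np.radians(-65)
A=[]
for i in range(2):
  for c in ('top','side'):
    im=get_image(c)
    if i==0:
        import time; cv2.imwrite(f'pics/{c}_{int(time.time())}.png',im[:,:,::-1])
        z=im[160:260,200:340] if c=='top' else im[170:320,190:390]
        cv2.imwrite(f'pics/{c}z_{int(time.time())}.png',cv2.resize(z[:,:,::-1],None,fx=4,fy=4,interpolation=cv2.INTER_CUBIC)); print(int(time.time()))
    for q in ('slot','peg_1'):
        r=pinpoint(q,c)
        for x in r:
            w=towld(x['point'],c)[:2]
            for k,a,R in (('slot',0,.085),('p1',60,.06),('p2',180,.06),('p3',-60,.06)):
                if (k=='slot')!=(q=='slot'): continue
                e=np.array([.5198,.0295])+R*np.array([np.cos(a0+np.radians(a)),np.sin(a0+np.radians(a))])
                if np.hypot(*(w-e))<.025: o.append((k,w)); d=w-np.array([.5198,.0295]); A.append((k,round((np.degrees(np.arctan2(d[1],d[0]))-a+180)%360-180,1)))
print(A)
x,r=fit(o);print(np.round(x,4),np.degrees(x[2:4]))
E
python3 look.py; ls pics
```

```text
t 10.55 R 0.0588 theta 14.2 yaw 10.1 z 0.0939 F [-0.7  1.8  0.8] q [-0.77  0.68  0.89  1.87 -0.69  0.92 -0.94]
1796522206
1796522208
[('slot', np.float64(-64.9)), ('p1', np.float64(-65.5)), ('p2', np.float64(-69.2)), ('p3', np.float64(-69.3)), ('slot', np.float64(-66.4)), ('p3', np.float64(-66.7)), ('p1', np.float64(-65.8)), ('slot', np.float64(-65.2)), ('p2', np.float64(-65.8)), ('p1', np.float64(-66.3)), ('p3', np.float64(-67.6)), ('slot', np.float64(-66.3)), ('p3', np.float64(-65.3)), ('p2', np.float64(-70.2)), ('p1', np.float64(-69.9))]
[ 5.2010e-01  2.9700e-02 -1.1532e+00 -1.1650e+00 -1.0000e-04] [-66.07474425 -66.75144653]
side0.png
side2.png
side3.png
side4.png
side_1796522208.png
sidez_1796522208.png
top0.png
top2.png
top3.png
top4.png
top_1796522206.png
topz_1796522206.png
w1.png
wrist0.png
```

View pics/topz_1796522206.png

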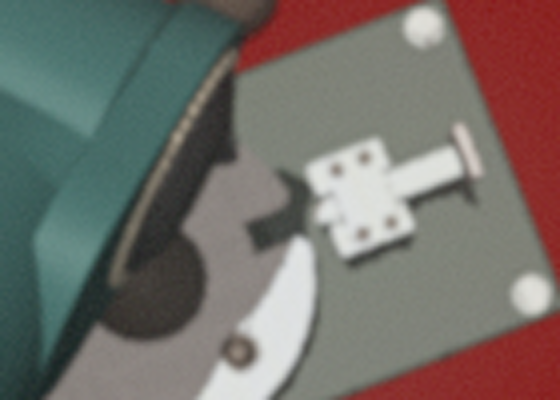

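The zoomed view shows the slot squarely facing the bar nose. I'll retreat, rise and move round behind the tab.

Emit:
{"op": "arm_command", "data": {
  "plan": [
    {"linear":[0,-6,0],"dr":[0,0,0],"gripper":0},
    {"linear":[0,-8,-5],"dr":[0,0,0],"gripper":0},
    {"linear":[0,0,-25],"dr":[0,0,0],"gripper":0},
    {"linear":[0,0,-25],"dr":[0,0,0],"gripper":0},
    {"linear":[0,0,-20],"dr":[0,0,-0.12],"gripper":0},
    {"linear":[0,0,0],"dr":[0,0,-0.12],"gripper":0},
    {"linear":[-6,20,0],"dr":[0,0,0],"gripper":0},
    {"linear":[-8,27,0],"dr":[0,0,0],"gripper":0},
    {"linear":[-8,27,0],"dr":[0,0,0],"gripper":0},
    {"linear":[-8,27,0],"dr":[0,0,0],"gripper":0},
    {"linear":[-8,27,0],"dr":[0,0,0],"gripper":0},
    {"linear":[-8,27,0],"dr":[0,0,0],"gripper":0},
    {"linear":[-8,27,0],"dr":[0,0,0],"gripper":0},
    {"linear":[-7,25,0],"dr":[0,0,0],"gripper":0},
    {"linear":[0,0,0],"dr":[0,0,0],"gripper":0}
  ]
}}

```text
time: 13.02
ee_pos: [0.6053, -0.1556, 0.1713]
tool_rot: [-3.126, -0.019, 0.431]
force: [-0.1, 1.0, 1.2]
finger_gap: -0.0
```

```bash
cat > bar.py <<'E'
from h import *
rel()
s=sensors.sense(); d=s['ee_pos'][:2]-np.array([.520,.0297]); a=np.radians(-66); u=np.array([np.cos(a),np.sin(a)]); v=np.array([-u[1],u[0]])
print('along u mm',1e3*d@u,'along v(+ toward +x)',1e3*d@v, 'rot',np.round(s['tool_rot'],3))
E
python3 bar.py; python3 look.py;python3 - <<'E'
from h import *
for c in('side','top','wrist'):
    save(c,c+'5.png')
    for q in ('tab','gate','slot'): print(c,q,[(round(x['p'],2),np.round(towld(x['point'],c),3).tolist()) for x in pinpoint(q,c)[:2]])
E
```

```text
t 13.025 R 0.2037 theta -65.1 yaw 24.7 z 0.1713 F [-0.1  1.   1.2] q [-0.4   0.63  0.89  1.7  -0.57  1.08 -0.47]
along u mm 203.93681954676214 along v(+ toward +x) 2.5468187769711648 rot [-3.126 -0.019  0.431]
t 13.025 R 0.2037 theta -65.1 yaw 24.7 z 0.1713 F [-0.1  1.   1.2] q [-0.4   0.63  0.89  1.7  -0.57  1.08 -0.47]
1796522253
1796522255
[('p1', np.float64(-63.3)), ('p2', np.float64(-66.3)), ('slot', np.float64(-68.3)), ('slot', np.float64(-66.4)), ('p2', np.float64(-69.4)), ('p3', np.float64(-65.6)), ('p1', np.float64(-66.0)), ('p2', np.float64(-66.7)), ('p1', np.float64(-61.6)), ('slot', np.float64(-64.8)), ('p2', np.float64(-67.7)), ('p3', np.float64(-66.9)), ('p1', np.float64(-67.3))]
[ 5.2010e-01  2.9800e-02 -1.1529e+00 -1.1601e+00 -2.0000e-04] [-66.05713246 -66.46917058]
side tab [(0.5, [0.588, -0.131, 0.12]), (0.38, [0.576, 0.222, -0.0])]
side gate [(0.67, [0.685, 0.001, 0.001]), (0.63, [0.555, -0.046, 0.075])]
side slot [(0.67, [0.553, -0.049, 0.079])]
top tab [(0.25, [0.575, 0.224, 0.001])]
top gate [(0.56, [0.684, -0.002, 0.002])]
top slot []
wrist tab [(0.65, [0.589, -0.134, 0.121]), (0.2, [0.651, 0.066, -0.001])]
wrist gate [(0.66, [0.549, -0.048, 0.075])]
wrist slot [(0.75, [0.551, -0.047, 0.077]), (0.75, [0.586, -0.133, 0.122])]
```

View pics/top5.png

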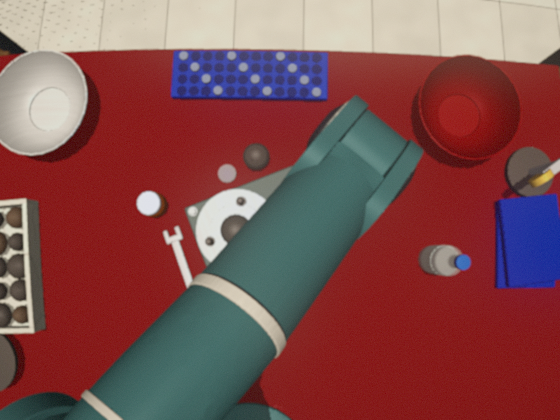

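View pics/wrist5.png

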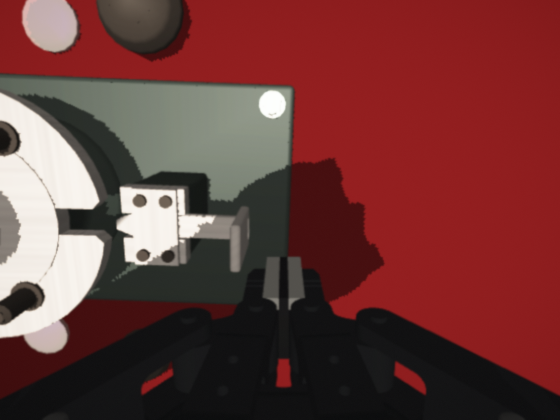

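The wrist view shows the slot at (85,222) in line with the bar nose at (122,225), and the tab at (240,240). I'll descend outside the tab.

Emit:
{"op": "arm_command", "data": {
  "plan": [
    {"linear":[-3,0,15],"dr":[0,0,0],"gripper":0},
    {"linear":[0,0,20],"dr":[0,0,0],"gripper":0},
    {"linear":[0,0,15],"dr":[0,0,0],"gripper":0},
    {"linear":[0,0,10],"dr":[0,0,0],"gripper":0},
    {"linear":[0,0,4],"dr":[0,0,0],"gripper":0},
    {"linear":[0,0,0],"dr":[0,0,0],"gripper":0}
  ]
}}

```text
time: 14.98
ee_pos: [0.6025, -0.1535, 0.101]
tool_rot: [-3.124, -0.017, 0.433]
force: [-0.8, 0.3, 0.7]
finger_gap: 0.0001
```

```bash
python3 bar.py
```

```text
t 14.975 R 0.2006 theta -65.5 yaw 24.8 z 0.101 F [-0.8  0.3  0.7] q [-0.36  0.71  0.82  1.75 -0.65  0.97 -0.42]
along u mm 200.90773134368206 along v(+ toward +x) 0.8440413688925474 rot [-3.124 -0.017  0.433]
```

Emit:
{"op": "arm_command", "data": {
  "plan": [
    {"linear":[0,-3,0],"dr":[0,0,0],"gripper":0},
    {"linear":[0,-3,0],"dr":[0,0,0],"gripper":0},
    {"linear":[0,-3,0],"dr":[0,0,0],"gripper":0},
    {"linear":[0,-3,0],"dr":[0,0,0],"gripper":0},
    {"linear":[0,-3,0],"dr":[0,0,0],"gripper":0},
    {"linear":[0,-3,0],"dr":[0,0,0],"gripper":0},
    {"linear":[0,-3,0],"dr":[0,0,0],"gripper":0}
  ]
}}

```text
time: 15.85
ee_pos: [0.594, -0.1339, 0.1028]
tool_rot: [-3.126, -0.019, 0.433]
force: [2.4, -1.9, -1.6]
finger_gap: 0.0002
```

```bash
python3 bar.py;  python3 - <<'E'
from h import *
save('wrist','wrist6.png')
E
```

```text
t 15.85 R 0.1792 theta -65.4 yaw 24.8 z 0.1028 F [ 2.4 -1.9 -1.6] q [-0.41  0.69  0.83  1.78 -0.64  0.95 -0.44]
along u mm 179.5268613494287 along v(+ toward +x) 1.1000919388785775 rot [-3.126 -0.019  0.433]
```

View pics/wrist6.png

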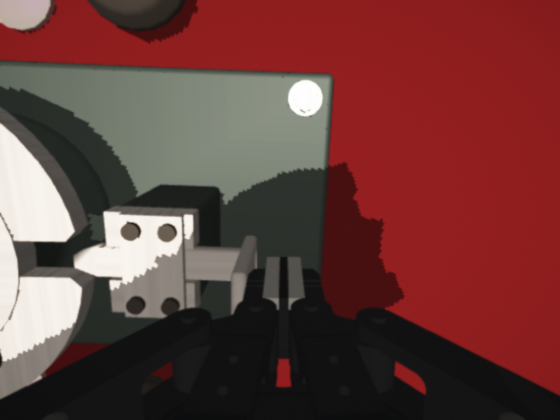

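The nose at (78,262) is about to enter the slot mouth and is well centred. I'll keep pushing.

Emit:
{"op": "arm_command", "data": {
  "plan": [
    {"linear":[0,-3,0.3],"dr":[0,0,0],"gripper":0},
    {"linear":[0,-3,0.3],"dr":[0,0,0],"gripper":0},
    {"linear":[0,-3,0.3],"dr":[0,0,0],"gripper":0},
    {"linear":[0,-3,0.3],"dr":[0,0,0],"gripper":0},
    {"linear":[0,-3,0.3],"dr":[0,0,0],"gripper":0}
  ]
}}

```text
time: 16.52
ee_pos: [0.5877, -0.1194, 0.102]
tool_rot: [-3.127, -0.02, 0.433]
force: [1.5, -3.0, 1.9]
finger_gap: 0.0002
```

```bash
python3 bar.py
```

```text
t 16.525 R 0.1634 theta -65.3 yaw 24.8 z 0.102 F [ 1.5 -3.   1.9] q [-0.44  0.67  0.83  1.81 -0.64  0.94 -0.46]
along u mm 163.70073823870848 along v(+ toward +x) 1.2064610472966493 rot [-3.127 -0.02   0.433]
```

Emit:
{"op": "arm_command", "data": {
  "plan": [
    {"linear":[0,-2,0],"dr":[0,0,0],"gripper":0},
    {"linear":[0,-2,0],"dr":[0,0,0],"gripper":0},
    {"linear":[0,-2,0],"dr":[0,0,0],"gripper":0}
  ]
}}

```text
time: 16.9
ee_pos: [0.5852, -0.1136, 0.1021]
tool_rot: [-3.127, -0.02, 0.433]
force: [6.0, -10.4, -1.9]
finger_gap: 0.0004
```

```bash
python3 bar.py
```

```text
t 16.9 R 0.1572 theta -65.3 yaw 24.8 z 0.1021 F [  6.  -10.4  -1.9] q [-0.45  0.67  0.83  1.82 -0.64  0.93 -0.47]
along u mm 157.46379448099998 along v(+ toward +x) 1.2562018154844168 rot [-3.127 -0.02   0.433]
```

Emit:
{"op": "arm_command", "data": {
  "plan": [
    {"linear":[0,-1.5,0],"dr":[0,0,0],"gripper":0}
  ]
}}

```text
time: 17.02
ee_pos: [0.5851, -0.1135, 0.1023]
tool_rot: [-3.13, -0.021, 0.432]
force: [10.7, -13.6, -8.7]
finger_gap: -0.0002
```

```bash
python3 bar.py;  python3 - <<'E'
from h import *
save('wrist','wrist7.png')
E
```

```text
t 17.025 R 0.157 theta -65.3 yaw 24.8 z 0.1023 F [ 10.7 -13.6  -8.7] q [-0.46  0.67  0.84  1.82 -0.64  0.93 -0.47]
along u mm 157.31665988816115 along v(+ toward +x) 1.2148775712165047 rot [-3.13  -0.021  0.432]
```

View pics/wrist7.png

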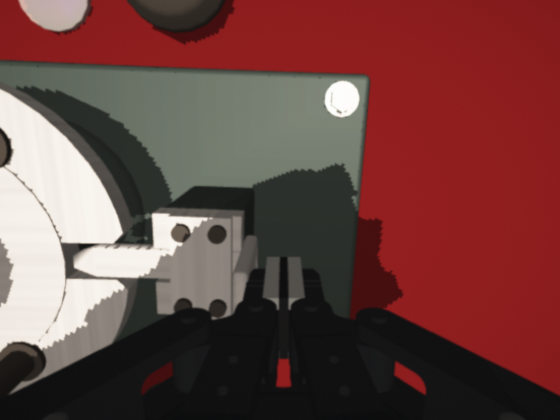

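The bar is fully home: its nose at (78,262) is almost at the slot bottom, and the tool has stopped advancing. I'll retreat.

Emit:
{"op": "arm_command", "data": {
  "plan": [
    {"linear":[0,4,0],"dr":[0,0,0],"gripper":0},
    {"linear":[0,10,0],"dr":[0,0,0],"gripper":0},
    {"linear":[0,15,0],"dr":[0,0,0],"gripper":0},
    {"linear":[0,10,-15],"dr":[0,0,0],"gripper":0},
    {"linear":[0,10,-25],"dr":[0,0,0],"gripper":0},
    {"linear":[0,0,-30],"dr":[0,0,0],"gripper":0},
    {"linear":[0,0,-30],"dr":[0,0,0],"gripper":0},
    {"linear":[0,0,0],"dr":[0,0,0],"gripper":0},
    {"linear":[0,0,0],"dr":[0,0,0],"gripper":0}
  ]
}}

```text
time: 18.2
ee_pos: [0.605, -0.1663, 0.2083]
tool_rot: [-3.13, -0.02, 0.429]
force: [-0.4, -0.1, -0.4]
finger_gap: -0.0001
```

```bash
python3 bar.py;  python3 - <<'E'
from h import *
for c in('wrist','side','top'):
    save(c,c+'8.png')
    for q in ('tab','slot','lap_a','lens_a','paste_jar','spanner','water_bottle'): print(c,q,[(round(x['p'],2),np.round(towld(x['point'],c),3).tolist()) for x in pinpoint(q,c)[:3]])
E
```

```text
t 18.2 R 0.2134 theta -66.3 yaw 24.6 z 0.2083 F [-0.4 -0.1 -0.4] q [-0.41  0.6   0.92  1.66 -0.54  1.14 -0.49]
along u mm 213.65925220381956 along v(+ toward +x) -2.0472671329003873 rot [-3.13  -0.02   0.429]
wrist tab [(0.79, [0.576, -0.101, 0.122])]
wrist slot [(0.67, [0.554, -0.045, 0.077]), (0.41, [0.576, -0.103, 0.121])]
wrist lap_a [(0.68, [0.422, -0.096, -0.003])]
wrist lens_a [(0.92, [0.387, -0.009, -0.0]), (0.67, [0.652, 0.065, 0.002])]
wrist paste_jar []
wrist spanner []
wrist water_bottle [(0.78, [0.468, -0.397, 0.001])]
side tab [(0.63, [0.576, -0.098, 0.121])]
side slot [(0.95, [0.556, -0.05, 0.081]), (0.64, [0.386, -0.005, -0.004]), (0.44, [0.65, 0.063, -0.001])]
side lap_a [(0.86, [0.421, -0.103, -0.002]), (0.7, [0.686, -0.001, 0.002])]
side lens_a [(0.54, [0.386, -0.005, -0.002]), (0.53, [0.651, 0.06, -0.001]), (0.36, [0.466, -0.398, 0.005])]
side paste_jar [(0.78, [0.578, 0.223, -0.005]), (0.61, [0.555, -0.048, 0.08])]
side spanner [(0.75, [0.437, 0.153, 0.002]), (0.73, [0.419, -0.101, -0.001])]
side water_bottle [(0.65, [0.576, 0.223, 0.001]), (0.64, [0.466, -0.402, 0.005])]
top tab []
top slot [(0.83, [0.553, -0.047, 0.077]), (0.49, [0.495, 0.081, 0.113])]
top lap_a [(0.93, [0.685, -0.003, 0.002])]
top lens_a [(0.55, [0.652, 0.066, 0.002])]
top paste_jar [(0.97, [0.576, 0.226, 0.001])]
top spanner [(0.96, [0.439, 0.154, -0.0])]
top water_bottle [(0.77, [0.468, -0.398, 0.002])]
```

View pics/wrist8.png

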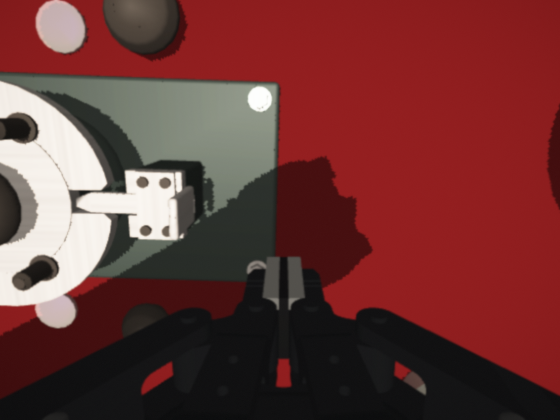

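The bar sits in the slot, with the nose at (80,202) and the tab against the pedestal. The tool is clear.

```bash
python3 -c "
from h import *
print(sign_off())"
```

```text
the job is handed in; nothing more can be done
None
```

The spindle is locked and the job is handed in; sign-off gives no verdict, so success rests on my own last checks.

**What I did:** With the fingers shut, I pushed peg 1 clockwise by about 109°, until the slot faced the bar. I then went round behind the tab and pushed the bar home in small steps, and backed the arm clear. The whole job took about 20 s of the 61 s.

**What the last checks showed:**
- **Alignment before locking:** the fit gave the slot at −66.5° and the bar line at −66.1°, and the zoomed top and wrist pictures agreed. Single readings scattered by a few degrees, about 4 mm.
- **Bar:** the tab now measures about 142.5 mm from the axis, which is about 35 mm of travel and agrees with 34 mm home within the 4 mm accuracy. The tool also stopped advancing there, and the wrist picture shows the nose nearly at the slot bottom.
- **Forces:** the highest reading I saw was about 19 N, while pressing against the stop. I only read force at the end of each move, so a brief peak in between could have been higher.
- **Loose things:** every item was re-detected within about 6 mm of where it first stood, which is about what the detector scatter allows.
- **Clear of everything:** the tool ended raised, reading under 1 N.

The top camera did not find the tab in the last picture; the side and wrist cameras did, and they agreed within 3 mm.

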